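# Clamp a leather punch in a V-block for honing

## Task

Take the thick silver leather punch from the wooden rest and lay it in the two V-notches of the clamping fixture, butt end towards the red buffer, then slide it along the notches until the butt bears firmly on the buffer (a push of 5 to 15 N) and let go. Then lift the spring-loaded yellow strap by its black knob, swing it round until it lies square across the punch and lower it gently so that its spring holds the punch down, with the butt still against the buffer. Never press on the fixture with more than about 25 N, do not let the strap snap down, and leave everything else where it is.

Things in the scene. Friction and masses are not known exactly. Their poses are not given: they have to be found in the camera images.
- punch: Thick punch: silver cylinder 26 mm in diameter, 150 mm long, with a dark cutting tube (16 mm diameter, 30 mm long) on one end; 0.21 to 0.36 kg. Origin on its axis, half-way along the silver cylinder (38 mm above the table while in the rest). Its x axis points from the butt (75 mm behind the origin) to the tube (ends 105 mm ahead). Starts in either of the rest's two grooves.
- punch_butt (a point): Centre of the flat butt face of the thick punch, the end without the tube.
- spare: Bystander: slimmer brass punch (16 mm diameter, 120 mm long, plus a 20 mm tube) lying in the rest's other groove. Origin on its axis at mid-length.
- rest: Wooden rest, fixed, 120 mm (x) by 150 mm (y), with two parallel V-grooves along its x at y = +37 and -37 mm, cut in cheeks at x = -47 and +47 mm (16 mm thick, 37 mm high). Between the cheeks it is open down to the 8 mm board: grasp there, across the punch. Origin: centre of the underside. Both punches point along its x.
- fixture: Dark steel base plate, 12 mm thick, fixed to the table. Two steel V-block cheeks (18 mm thick, 62 mm wide, up to 65 mm above the table) stand on it at x = -47 and +47 mm; between them it is open down to the plate, with room for fingers. The V runs along its x axis; the blue stop is at its -x end. Origin on the table, midway between the cheeks, under the V.
- seat (a point): Point on the centre line of the V, midway between the cheeks, 62 mm above the table. The axis of the seated punch passes through it along the fixture's x, butt towards -x, crown 75 mm above the table. The V is 90 degrees, its mouth 42 mm wide: a punch let go a few mm off centre settles in it by itself.
- stop: Blue plate (12 mm thick, up to 84 mm high) at the fixture's -x end; a screw on it carries a red buffer, 20 mm across, on the line of the seated punch. Origin: centre of its underside. The buffer's face stands 20 to 44 mm from it towards +x: set anew each time, not reported, so feel for it; the touching punch's origin is then -13 to +11 mm from the seat. Yields 1 mm per 10 N, 4 mm at most.
- strap: Yellow strap, 22 mm wide, 8 mm thick, turning on an upright post and sliding up it by up to 20 mm against a spring (7 N at first, 12 N at 12 mm). Origin on the pivot axis at the underside, 71 mm above the table when down. Its x axis points to the knob. It starts down, pointing along the fixture's +x within 0.4 rad. Lift 7 to 18 mm, turn it counter-clockwise from above to the fixture's +y, lower.
- pivot (a point): Axis of the strap's post, 71 mm above the table; at x = +47, y = -62 mm in the fixture's frame. The post's head reaches 115 mm. The closed strap rests on the punch 4 mm higher than when down and crosses it above the cheek at x = +47 mm.
- strap_knob (a point): Grip point on the strap's black knob: on the axis of its upright round stem (16 mm diameter, 38 mm tall above the strap, then a head 22 mm wide, 8 mm thick), 90 mm from the pivot axis, 24 mm above the strap's top face (103 mm above the table when down). The knob spins freely on the strap, so the hand need not turn with it.
- jar: Bystander: small glass jar with black cap, 48 mm wide, 62 mm high. Origin under its centre.
- tape: Bystander: tape roll, 90 mm wide, 24 mm high. Origin under its centre.
- spool: Bystander: blue thread spool, 56 mm wide, 58 mm high. Origin under its centre.
- dye: Bystander: blue dye bottle, 44 mm wide, 100 mm high. Origin under its centre.
- mallet: Bystander: wooden mallet lying on the table, 260 mm long.
- brush: Bystander: brush lying on the table, 200 mm long.
There are look-alikes about, which are no part of the job. Of the things shaped like the punch, the silver one is meant.

How it is judged:
By the outcome, as a careful person would: the job done as asked, in the order asked, and still so for the second after the job is handed in, with the robot touching nothing.
It also fails if it takes over 64 s, if anything falls off the work surface, if the arm or the gripper's body presses on something with over 40 N, if the wrist force passes 120 N, or if a joint passes its speed limit or range.

## Robot

A 6-joint arm with a two-finger parallel gripper is mounted at the origin on the work surface. World frame = base frame: x ahead of the robot, y to its left, z up, the work surface at z = 0. Lengths are in m, angles in rad, forces in N, time in s.
With the tool pointing down it reaches from about 0.35 to 0.875 m from the base axis. Payload 4.2 kg.
Tool frame: the origin (TCP) lies midway between the tips of the shut fingers; the grasp point (between the pads) lies 19 mm behind it; z points along the fingers, y is the line along which they close (so a half turn about z gives the same grasp; the last joint's range is limited). The gripper opens to 85 mm and grips with 20 to 120 N. Pads are 22 mm wide; open, the fingers measure 114 mm over their backs; the gripper's body (76 mm by 85 mm) begins 54 mm behind the grasp point. The pads swing forward as they close: fully open they stand 13 mm farther back than shut.
Start: joints at [-1.04, 0.385, 0.008, 0, -1.194, -0.259], TCP at [0.168, -0.602, 0.231] pointing down, gripper open.
Joint ranges: [-3.14, 3.14], [-1.21, 2.06], [-1.07, 1.41], [-3.16, 2.05], [-2.99, -0.16], [-3.1, 3.1]. Speed limits (rad/s): [2.79, 2.79, 3.14, 3.14, 3.14, 3.14].

## Interface

Orientations are given as a unit quaternion [x, y, z, w].
In Python, from workcell import bot gives the robot as it stands. The module is installed in compiled form; this text tells all that it offers. Calls block until the motion is done:
- bot.move_ptp(position, orientation): joint-space move of the TCP to a pose.
- bot.servo_line(position, rot=None, max_speed=0.15): straight line of the TCP; rot=None keeps the orientation; max_speed is the mean speed in m/s.
- bot.goto_joints(angles): joint-space move.
- bot.grip(opening, grasp_force=None): finger opening in m; grasp_force is the grip in N (None keeps the last); returns when the fingers have stopped.
- bot.hold(seconds).
- bot.solve_ik(position, orientation): joint angles nearest the present ones, or None.
- bot.read_camera(name): name is "scene" or "top"; returns a dict with "color" (420x560x3 uint8, red, green, blue), "range_z" (420x560 float32, m along the optical axis (not along the pixel's ray), 0 where there is no reading), "fx", "fy", "cx", "cy" (pixels), "R" (3x3) and "t" (3): a world point X has camera coordinates R X + t. Camera axes: x right, y down, z forward; pixel columns grow to the right and rows downward; lengths in m; the calibration is good to about 2 mm. A picture is of the moment at which its call begins.
A pose or a line that the arm cannot do raises bot.PlanningError and nothing moves.
- bot.finish_job(): hands the job in; it is judged then, once.
Trained networks look in a picture, given as the dict that the camera call returned (one of the last four; its "shot" number tells which), for a name from the list of things; names that differ only in an ending like _2 or _b are one class to them, and where a whole thing is asked for, a point or a joint stands for the part that bears it (a point fixed in the world has none). Each returns a list of dicts, best first, with "score" (0 to 1); they miss things now and then, are a little off and sometimes report something else, mostly with a low value. They report only what shows in the picture. A call takes as long as a camera call. They do not tell look-alikes from the thing itself.
- bot.recognise(picture, query): "at" ([column, row] in pixels, amid what is visible of it).
- bot.spot_point(picture, query): "at" ([column, row] in pixels: a listed point, or the origin of a listed thing).
Readings, each from a call of its own:
- bot.current_clock(): time.
- bot.current_q(): joint angles.
- bot.current_dq(): joint speeds.
- bot.current_joint_efforts(): joint torques, N m.
- bot.current_position(): TCP position.
- bot.current_tcp_rot(): TCP orientation.
- bot.current_contact_force(): force on the tool from outside, world axes, zero at the start.
- bot.current_moment(): the same for the moment, N m.
- bot.current_finger_gap(): finger opening in m.
- bot.current_grip_force(): force on a finger pad.
Only numpy, scipy, OpenCV 4.12 (cv2) and the standard library are available. Lean on these libraries where they do the work, as an engineer would, in place of code of your own. Each camera call takes 0.05 s, during which the arm holds its last target. There are 200 camera calls.

## Working session

There is one attempt and no reset: what is moved stays moved. The work goes in short steps, each a Python script; the robot and the scene stay as the last script left them, time stands still between calls to the robot, and variables do not carry over. Pictures are saved under pics/ and viewed, at most 10 in all, crops included, and the job is handed in when it is done.

```bash
mkdir -p pics; cat > h.py <<'E'
from workcell import bot
import numpy as np, cv2, pickle
def world(p,u,v,z):
    """pixel ray cut with plane at height z"""
    d=p["R"].T@np.array([(u-p["cx"])/p["fx"],(v-p["cy"])/p["fy"],1]); c=-p["R"].T@p["t"]
    return c+d*(z-c[2])/d[2]
def cloud(p):
    Z=p["range_z"]; v,u=np.mgrid[:Z.shape[0],:Z.shape[1]]
    C=np.stack([(u-p["cx"])/p["fx"]*Z,(v-p["cy"])/p["fy"]*Z,Z],-1)
    W=(C-p["t"])@p["R"]; W[Z==0]=np.nan; return W
def pix(p,X):
    c=p["R"]@np.asarray(X)+p["t"]; return p["fx"]*c[0]/c[2]+p["cx"],p["fy"]*c[1]/c[2]+p["cy"]
E
python3 - <<'E'
from h import *
for n in("top","scene"):
    p=bot.read_camera(n); pickle.dump(p,open(n+".pkl","wb"))
    cv2.imwrite(f"pics/{n}.png",p["color"][:,:,::-1])
    print(n,-p["R"].T@p["t"])
    for q in["punch","spare","rest","fixture","stop","strap"]:
        print(q,[(np.round(d["at"]),round(d["score"],2)) for d in bot.recognise(p,q)[:3]])
    for q in["punch","punch_butt","seat","pivot","strap_knob","stop","rest","fixture"]:
        print(" pt",q,[(np.round(d["at"],1),round(d["score"],2)) for d in bot.spot_point(p,q)[:3]])
print(bot.current_clock(),bot.current_tcp_rot(),bot.current_finger_gap())
E
```

```text
top [0.3840452  0.00629872 1.4028102 ]
punch [(array([200., 251.]), 0.92), (array([270., 268.]), 0.79), (array([357., 225.]), 0.39)]
spare [(array([203., 228.]), 0.77)]
rest [(array([204., 237.]), 0.92)]
fixture [(array([329., 212.]), 0.82), (array([205., 236.]), 0.63)]
stop [(array([328., 214.]), 0.45), (array([203., 157.]), 0.26)]
strap [(array([300., 189.]), 0.76)]
 pt punch [(array([272.6, 266.6]), 0.78), (array([199.4, 249.5]), 0.76), (array([315.8, 195. ]), 0.71)]
 pt punch_butt [(array([296. , 267.1]), 0.76), (array([322.6, 221.8]), 0.24)]
 pt seat [(array([324.1, 215.1]), 0.91), (array([204.5, 238. ]), 0.43)]
 pt pivot [(array([312.8, 195.8]), 0.67)]
 pt strap_knob [(array([123.4, 199. ]), 0.59), (array([289.5, 182.6]), 0.58)]
 pt stop [(array([356.8, 226. ]), 0.53)]
 pt rest [(array([203.8, 238. ]), 0.94)]
 pt fixture [(array([325.3, 223.2]), 0.9)]
scene [ 1.19380109 -0.41389954  0.89649907]
punch [(array([316., 156.]), 0.84), (array([240., 180.]), 0.75)]
spare [(array([318., 173.]), 0.45), (array([263., 229.]), 0.34)]
rest [(array([317., 176.]), 0.58), (array([317., 156.]), 0.24)]
fixture [(array([214., 242.]), 0.62)]
stop [(array([178., 235.]), 0.45), (array([249., 300.]), 0.18)]
strap [(array([265., 232.]), 0.85)]
 pt punch [(array([316.2, 159. ]), 0.86), (array([247.8, 177.7]), 0.64), (array([321.6, 171.7]), 0.28)]
 pt punch_butt [(array([292.7, 160.3]), 0.83), (array([224.6, 190.9]), 0.69)]
 pt seat [(array([213.3, 223.9]), 0.79)]
 pt pivot [(array([238.8, 230.8]), 0.9)]
 pt strap_knob [(array([271. , 222.9]), 0.7)]
 pt stop [(array([177.6, 246.7]), 0.53), (array([293. , 160.4]), 0.21)]
 pt rest [(array([316.5, 173.7]), 0.83), (array([401.7, 163.7]), 0.49)]
 pt fixture [(array([216.1, 236.7]), 0.57)]
1.5 [-1.35497319e-01  9.90777713e-01  3.74962543e-06  7.25598197e-06] 0.08538186592267644
```

View pics/top.png

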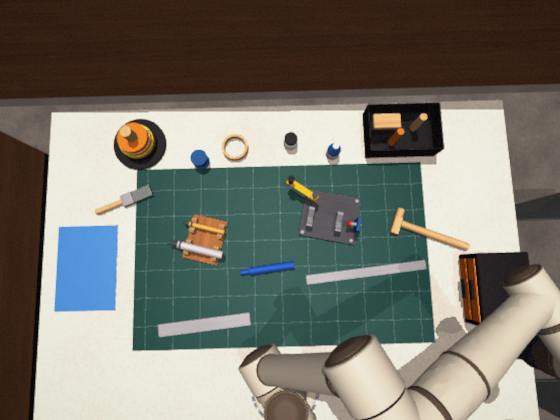

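View pics/scene.png

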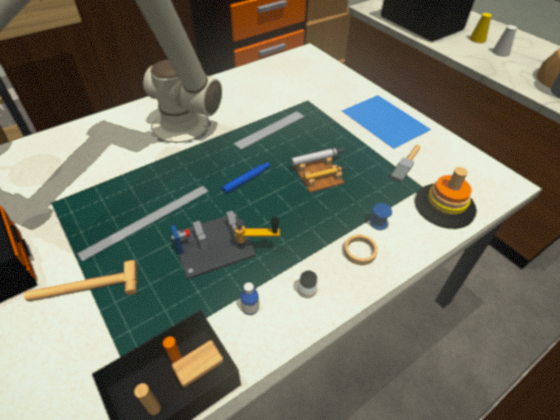

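The top view shows the silver punch in the wooden rest at (200,250), with its tube on the left at (176,245) and its butt on the right at (222,256). The slim brass spare is in the other groove at (205,228). The fixture is at (330,215), with the blue stop and red buffer at (355,225), the strap pivot at (314,197) and the knob at (291,182).

Punch-shaped candidates are silver (200,250), brass (205,228) and blue (268,268). Only the thick silver one in the rest fits the description. I'll confirm it in an enlarged crop and measure it.

```bash
python3 - <<'E'
from h import *
p=pickle.load(open("top.pkl","rb")); W=cloud(p); print(p["fx"],np.round(p["R"],3).tolist())
im=p["color"][:,:,::-1]
a=cv2.resize(im[205:275,160:240],(480,420),interpolation=cv2.INTER_CUBIC)
b=cv2.resize(im[170:250,275:370],(499,420),interpolation=cv2.INTER_CUBIC)
c=np.hstack([a[:,:390],b[:,:410]]); cv2.imwrite("pics/crop.png",c)
for n,(u,v),z in[("punch",(199.4,249.5),.038),("rest",(203.8,238),0),("seat",(324.1,215.1),.062),("fixture",(325.3,223.2),0),("pivot",(312.8,195.8),.071),("knob",(289.5,182.6),.103),("stop",(356.8,226),0)]:
    print(n,np.round(world(p,u,v,z),4))
q=pickle.load(open("scene.pkl","rb"))
for n,(u,v),z in[("punch",(316.2,159),.038),("butt",(292.7,160.3),.038),("rest",(316.5,173.7),0),("seat",(213.3,223.9),.062),("fixture",(216.1,236.7),0),("pivot",(238.8,230.8),.071),("knob",(271,222.9),.103),("stop",(177.6,246.7),0)]:
    print("sc",n,np.round(world(q,u,v,z),4))
# silver punch: points above rest height band
for nm,P in(("top",p),("scene",q)):
    W=cloud(P); hsv=cv2.cvtColor(P["color"],cv2.COLOR_RGB2HSV)
    c0=world(p,199.4,249.5,.038); near=np.hypot(W[...,0]-c0[0],W[...,1]-c0[1])<.11
    m=near&(hsv[...,1]<60)&(hsv[...,2]>90)&(W[...,2]>.03)&(W[...,2]<.06)
    X=W[m]; mean=X.mean(0); e=np.linalg.svd(X[:,:2]-mean[:2],full_matrices=False)[2][0]; s=(X[:,:2]-mean[:2])@e
    print(nm,"silver",m.sum(),mean.round(4),"dir",e.round(3),"ext",s.min().round(4),s.max().round(4), "zmax",np.percentile(X[:,2],95).round(4))
    f=world(p,324.1,215.1,.062)
    r=np.hypot(W[...,0]-f[0],W[...,1]-f[1])
    m=(r<.12)&(W[...,2]>.04)&(W[...,2]<.07)&(hsv[...,1]<70)
    X=W[m]; print("cheek pts",m.sum()); 
    _,lab,cen=cv2.kmeans(X[:,:2].astype(np.float32),2,None,(3,50,1e-5),5,cv2.KMEANS_PP_CENTERS); print(cen.round(4),np.bincount(lab.ravel()))
E
```

```text
416.0760129134768 [[-0.028, -1.0, -0.003], [-0.988, 0.028, -0.154], [0.154, -0.001, -0.988]]
punch [0.4482 0.2662 0.038 ]
rest [0.4881 0.2587 0.    ]
seat [ 0.5468 -0.1429  0.062 ]
fixture [ 0.5267 -0.1526  0.    ]
pivot [ 0.6098 -0.108   0.071 ]
knob [ 0.6491 -0.0328  0.103 ]
stop [ 0.5142 -0.2585  0.    ]
sc punch [0.4609 0.2608 0.038 ]
sc butt [0.4229 0.1943 0.038 ]
sc rest [0.4857 0.246  0.    ]
sc seat [ 0.5307 -0.1521  0.062 ]
sc fixture [ 0.527 -0.149  0.   ]
sc pivot [ 0.5965 -0.1117  0.071 ]
sc knob [ 0.6446 -0.0421  0.103 ]
sc stop [ 0.4972 -0.2525  0.    ]
top silver 362 [0.4486 0.2645 0.0484] dir [0.273 0.962] ext -0.0757 0.0808 zmax 0.0551
cheek pts 251
[[ 0.5437 -0.0981]
 [ 0.5232 -0.1955]] [114 137]
scene silver 354 [0.4519 0.2602 0.0442] dir [-0.252 -0.968] ext -0.1002 0.078 zmax 0.0509
cheek pts 313
[[ 0.5382 -0.1031]
 [ 0.5261 -0.2019]] [118 195]
```

View pics/crop.png

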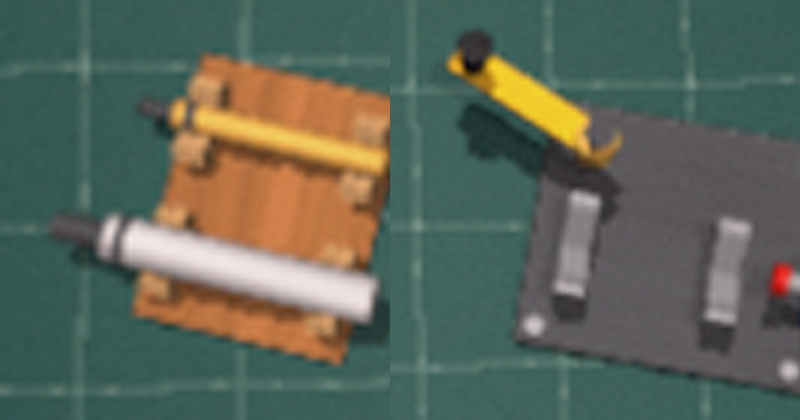

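The crop confirms the thick silver punch at crop (220,260), with its tube at left and butt at right; the thin brass one above it is the spare. In the right half are the two cheeks, the red buffer and the yellow strap, which points away from the stop. Next I fit simple solid models to the depth clouds for accurate poses.

```bash
cat > fit.py <<'E'
from h import *
from scipy.optimize import least_squares
def loc(X,q):  # world -> local, q=x,y,yaw
    c,s=np.cos(q[2]),np.sin(q[2]); d=X[:,:2]-q[:2]
    return np.c_[c*d[:,0]+s*d[:,1],-s*d[:,0]+c*d[:,1],X[:,2]-(q[3] if len(q)>3 else 0)]
def box(L,c,h):
    d=np.abs(L-c)-h; return np.linalg.norm(np.maximum(d,0),axis=1)+np.minimum(d.max(1),0)
def cheeks(L):
    v=(L[:,2]-.0436-np.abs(L[:,1]))/np.sqrt(2)
    return np.maximum(np.minimum(*[box(L,[s*.047,0,.0325],[.009,.031,.0325]) for s in(-1,1)]),v)
def cyl(L,z0,a,b,r):
    d=np.c_[np.hypot(L[:,1],L[:,2]-z0)-r,np.maximum(a-L[:,0],L[:,0]-b)]
    return np.linalg.norm(np.maximum(d,0),axis=1)+np.minimum(d.max(1),0)
def punch(L,z0=.038): return np.minimum(cyl(L,z0,-.075,.075,.013),cyl(L,z0,.075,.105,.008))
def fit(f,Ws,sel,q0,it=4):
    q=np.array(q0,float)
    for _ in range(it):
        X=np.vstack([w[sel(w,q)] for w in Ws])
        r=least_squares(lambda q:f(loc(X,q)),q,loss="soft_l1",f_scale=.002,x_scale=[.01,.01,.1,.01][:len(q)]); q=r.x
    return q.round(4),len(X),np.median(np.abs(f(loc(X,q)))).round(5)
E
python3 - <<'E'
from fit import *
P=[pickle.load(open(n+".pkl","rb")) for n in("top","scene")]
Ws=[];H=[]
for p in P:
    w=cloud(p).reshape(-1,3); k=~np.isnan(w[:,0]); w=w[k]; Ws.append(w)
sc=lambda w,q:(lambda L:(cheeks(L)<.008)&(L[:,2]>.018)&(np.abs(L[:,1])<.037))(loc(w,q))
sp=lambda w,q:(lambda L:(punch(L)<.008)&(L[:,2]>.036))(loc(w,q))
for nm,ws in(("top",Ws[:1]),("scene",Ws[1:]),("both",Ws)):
    print(nm,"fix",fit(cheeks,ws,sc,[.532,-.15,1.38,0]),"punch",fit(punch,ws,sp,[.45,.262,1.3,0]))
E
```

```text
top fix (array([ 5.3430e-01, -1.4460e-01,  1.3647e+00,  6.0000e-04]), 261, np.float64(0.00112)) punch (array([4.4720e-01, 2.6410e-01, 1.3127e+00, 5.0000e-04]), 429, np.float64(0.0015))
scene fix (array([ 0.5337, -0.1479,  1.3637, -0.0016]), 369, np.float64(0.0008)) punch (array([ 0.4452,  0.2604,  1.3154, -0.0014]), 353, np.float64(0.00119))
both fix (array([ 5.3370e-01, -1.4680e-01,  1.3666e+00, -6.0000e-04]), 639, np.float64(0.0012)) punch (array([ 4.4630e-01,  2.6320e-01,  1.3147e+00, -5.0000e-04]), 780, np.float64(0.00154))
```

```bash
cat >> h.py <<'E'
FX=np.array([.5337,-.1468]); FA=1.3666; ex=np.array([np.cos(FA),np.sin(FA),0]); ey=np.array([-np.sin(FA),np.cos(FA),0])
def fix(x,y,z): return np.r_[FX,0]+x*ex+y*ey+[0,0,z]
def down(a): return [np.cos(a/2),np.sin(a/2),0,0]
def F(n=4):
    f=[]
    for _ in range(n): f.append(bot.current_contact_force()); bot.hold(.02)
    f=np.mean(f,0); return np.array([f@ex,f@ey,f[2]])
E
python3 - <<'E'
from fit import *
P=[pickle.load(open(n+".pkl","rb")) for n in("top","scene")]
piv=fix(.047,-.062,.071); print("pivot",piv.round(4))
for p in P:
    w=cloud(p).reshape(-1,3); w=w[~np.isnan(w[:,0])]; d=w[:,:2]-piv[:2]; r=np.hypot(*d.T)
    k=w[(r>.06)&(r<.12)&(w[:,2]>.116)&(w[:,2]<.135)]; print("knobhead",len(k),k.mean(0).round(4))
    m=w[(r>.02)&(r<.075)&(w[:,2]>.07)&(w[:,2]<.086)&(d@ex[:2]>0)]; print("strap",len(m),m.mean(0).round(4),np.arctan2(*(m.mean(0)[:2]-piv[:2])[::-1])-FA)
PX=np.array([.4463,.2632]); pa=1.3147; g=PX-.005*np.array([np.cos(pa),np.sin(pa)])
for a in(pa,pa+np.pi,pa-np.pi): print(a,bot.solve_ik([*g,.1],down(a)), bot.solve_ik(fix(.01,0,.043),down(a-pa+FA)))
E
```

```text
pivot [ 0.6039 -0.1133  0.071 ]
knobhead 39 [ 0.6556 -0.0376  0.1249]
strap 119 [ 0.63   -0.0746  0.0789] -0.38711859089219025
knobhead 55 [ 0.6564 -0.0416  0.1231]
strap 172 [ 0.6334 -0.077   0.0771] -0.4769634614056436
1.3147 [ 0.84175076  0.3396355  -0.4366612   0.         -0.79449963  2.04374557] [ 0.04279162  0.47361602 -0.3972101   0.         -0.69997021  2.89460471]
4.456292653589793 [ 0.84175076  0.3396355  -0.4366612   0.         -0.79449963 -1.09784709] [ 0.04279162  0.47361602 -0.3972101   0.         -0.69997021 -0.24698794]
-1.8268926535897931 [ 0.84175076  0.3396355  -0.4366612   0.         -0.79449963 -1.09784709] [ 0.04279162  0.47361602 -0.3972101   0.         -0.69997021 -0.24698794]
```

```bash
python3 - <<'E'
from h import *
pa=1.3147; g=np.array([.4463,.2632])-.005*np.array([np.cos(pa),np.sin(pa)])
o=down(pa+np.pi)
bot.grip(.065,60)
bot.move_ptp([*g,.20],o); print(bot.current_clock())
bot.servo_line([*g,.07],max_speed=.25); bot.servo_line([*g,.021],max_speed=.08)
print(bot.current_clock(),F()); 
bot.grip(0.0,60); print("gap",bot.current_finger_gap(),bot.current_grip_force(),F())
bot.servo_line([*g,.045],max_speed=.08); bot.hold(.2)
print("gap",bot.current_finger_gap(),F(),bot.current_clock())
for n in("top","scene"): 
    p=bot.read_camera(n); pickle.dump(p,open(n+"2.pkl","wb"))
cv2.imwrite("pics/lift.png",cv2.resize(p["color"][100:240,200:400,::-1],(800,560)))
E
```

```text
5.0083
6.4333 [-0.51328073 -0.3455218   0.21912552]
gap 0.024380144728114138 58.70658338069916 [-1.5703825  -3.90451218  3.54237646]
gap 0.024127784167028512 [-0.19232802  0.11933305 -2.3196478 ] 7.7333
```

View pics/lift.png

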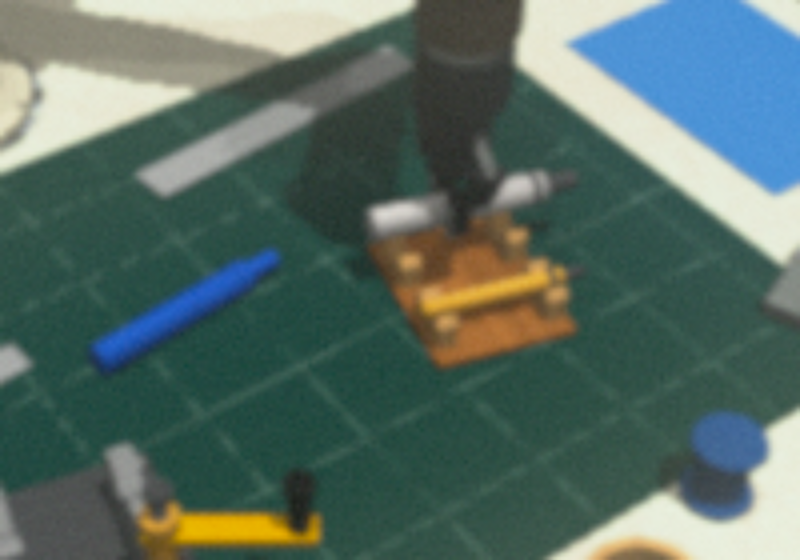

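The punch is held level in the fingers, at about (470,200) in the crop, and the brass spare is undisturbed. Now carry it over and lower it by feel.

```bash
python3 - <<'E'
from h import *
g=bot.current_position(); bot.servo_line([g[0],g[1],.17],max_speed=.3)
o=down(FA+np.pi); x=.013
bot.move_ptp(fix(x,0,.17),o); print(bot.current_clock())
bot.servo_line(fix(x,0,.065),max_speed=.2); bot.servo_line(fix(x,0,.054),max_speed=.06); bot.hold(.2)
b=F(6); print("base",b,bot.current_finger_gap())
y=0;z=.054
for i in range(40):
    f=F(2)-b
    if i%4==0 or np.abs(f).max()>1.5: print(round(z,4),round(y,4),f.round(2))
    if abs(f[1])>2: y+=np.sign(f[1])*.0004
    if f[2]>3.5: break
    if abs(f[1])<4: z-=.0006
    if z<.040: break
    bot.servo_line(fix(x,y,z),max_speed=.03)
np.save("st.npy",[x,y,z,*b]); print(z,y,bot.current_clock())
E
```

```text
9.8917
base [ 0.13152555 -0.13002595 -2.45326965] 0.024204636305716797
0.054 0 [-0.2   0.23  0.  ]
0.0516 0 [-0.18 -0.1   0.5 ]
0.0492 0 [-0.34  0.47 -0.61]
0.0468 0 [ 0.35  0.15 -0.38]
0.045 0 [ 0.11 -1.51  4.03]
0.04499999999999995 0 15.4833
```

```bash
python3 - <<'E'
from h import *
x,y,z,*b=np.load("st.npy"); b=np.array(b)
z-=0.; x0=x; n=0
while x0-x<.036:
    f=F(2)-b; n+=1
    if n%5==1 or f[0]>2.5: print(round(x-x0,4),round(y,4),round(z,4),f.round(2))
    if f[0]>9: break
    if f[2]>6: z+=.0003
    if f[2]<1: z-=.0003
    if abs(f[1])>2.5: y+=np.sign(f[1])*.0003
    x-=.0003 if f[0]>2.5 else .001
    bot.servo_line(fix(x,y,z),max_speed=.03)
bot.hold(.2); print("end",x,F(6)-b,bot.current_finger_gap(),bot.current_clock())
np.save("st.npy",[x,y,z,*b])
E
```

```text
0.0 0.0 0.045 [-0.53 -1.81  3.47]
-0.002 0.0 0.045 [ 3.2  -2.17  5.03]
-0.0023 0.0 0.045 [ 3.9  -2.93  5.48]
-0.0026 -0.0003 0.045 [ 4.59 -2.92  5.49]
-0.0029 -0.0006 0.045 [ 4.71 -0.86  6.45]
-0.0032 -0.0006 0.0453 [ 3.31 -2.9   4.63]
-0.0035 -0.0009 0.0453 [ 4.3  -1.53  4.73]
-0.0038 -0.0009 0.0453 [ 4.57 -1.81  5.77]
-0.0041 -0.0009 0.0453 [ 4.93 -1.42  6.26]
-0.0044 -0.0009 0.0456 [ 2.09 -2.26  3.97]
-0.0094 -0.0012 0.0456 [ 0.2  -1.02  1.79]
-0.0144 -0.0012 0.0453 [2.64 3.27 5.22]
-0.0147 -0.0009 0.0453 [3.65 3.3  5.13]
-0.015 -0.0006 0.0453 [2.8  1.68 4.31]
-0.0153 -0.0006 0.0453 [3.16 1.85 4.33]
-0.0156 -0.0006 0.0453 [3.32 0.93 3.72]
-0.0159 -0.0006 0.0453 [3.01 0.94 3.65]
-0.0162 -0.0006 0.0453 [2.86 0.41 3.95]
-0.0175 -0.0006 0.0453 [5.42 0.39 3.96]
-0.0178 -0.0006 0.0453 [6.02 1.32 3.89]
-0.0181 -0.0006 0.0453 [6.92 0.5  3.66]
-0.0184 -0.0006 0.0453 [8.17 0.91 4.29]
-0.0187 -0.0006 0.0453 [8.95 0.99 4.8 ]
-0.019 -0.0006 0.0453 [9.21 1.67 4.52]
end -0.005999999999999999 [9.63972537 1.00201246 4.28116252] 0.02417502495607139 25.1667
```

```bash
python3 - <<'E'
from fit import *
x,y,z,*b=np.load("st.npy"); b=np.array(b)
for i in range(5):
    f=F(2)-b; print(f.round(2))
    if f[0]>11.3: break
    x-=.0003; bot.servo_line(fix(x,y,z),max_speed=.03)
print("push",F(3)-b,x)
bot.grip(.06); f=F(2); print("released",f.round(2),bot.current_clock())
bot.servo_line(fix(x,y,.15),max_speed=.25)
bot.move_ptp(fix(.10,-.14,.20),down(FA+np.pi)); print(bot.current_clock())
P=[bot.read_camera(n) for n in("top","scene")]
pickle.dump(P,open("P3.pkl","wb"))
sp=lambda w,q:(lambda L:(punch(L,.062)<.006)&(L[:,2]>.066))(loc(w,q))
for p in P:
    w=cloud(p).reshape(-1,3); w=w[~np.isnan(w[:,0])]
    q,n,r=fit(lambda L:punch(L,.062),[w],sp,[*fix(-.001,0,0)[:2],FA,0]); d=q[:2]-FX
    print(q,n,r,"local",d@ex[:2],d@ey[:2])
    d=w[:,:2]-fix(.047,-.062,0)[:2]; r=np.hypot(*d.T); k=w[(r>.06)&(r<.12)&(w[:,2]>.114)&(w[:,2]<.132)]; print(len(k),k.mean(0).round(4))
p=P[1]; cv2.imwrite("pics/seat.png",cv2.resize(np.ascontiguousarray(p["color"][190:280,150:290,::-1]),(784,504),interpolation=cv2.INTER_CUBIC))
E
```

```text
[9.55 0.95 4.43]
[10.27  1.63  3.8 ]
[11.58  1.38  5.01]
push [11.85214834  1.19407049  4.89934698] -0.006599999999999999
released [0.26 0.08 0.09] 26.2833
27.6083
[ 5.3400e-01 -1.4740e-01  1.3631e+00  7.0000e-04] 377 0.00134 local -0.0005267004871236397 -0.00041543543043866016
39 [ 0.6556 -0.0376  0.1249]
[ 5.3280e-01 -1.5140e-01  1.3616e+00 -1.2000e-03] 480 0.00104 local -0.004686933865288891 -5.148730336596365e-05
0 [nan nan nan]<stdin>:18: RuntimeWarning: Mean of empty slice.
  ret = um.true_divide(
```

View pics/seat.png

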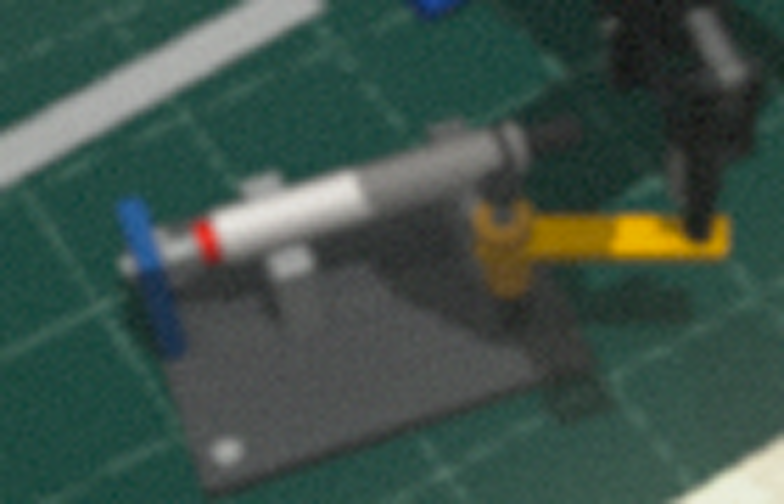

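The picture shows the punch seated in both notches, with its butt against the red buffer at (210,235). The strap is still down, with its knob below the hand at (700,220). Next is the knob.

```bash
python3 - <<'E'
from h import *
k=np.array([.6560,-.0396])
o=down(FA+np.pi)
bot.grip(.05,50)
bot.move_ptp([*k,.165],o); bot.servo_line([*k,.087],max_speed=.1); bot.hold(.1)
b=F(5); print(b,bot.current_clock())
bot.grip(0,50); print("gap",bot.current_finger_gap(),bot.current_grip_force(),(F(4)-b).round(2),bot.current_clock())
np.save("kb.npy",[*k,.087,*b])
E
```

```text
[ 0.24150518 -0.21808026  0.33899705] 29.45
gap 0.020169488744404652 48.66009593009949 [0.21 0.17 0.87] 29.9
```

The gap of 20 mm means the pads closed on the 22 mm head rather than the stem. I'll regrip lower.

```bash
python3 - <<'E'
from h import *
k=np.array([.6560,-.0396])
bot.grip(.05,50); b=F(3)
for z in(.085,.083,.0815,.080):
    bot.servo_line([*k,z],max_speed=.05); f=F(2)-b; print(z,f.round(2))
    if f[2]>1.5: z+=.001; bot.servo_line([*k,z],max_speed=.05); break
    
bot.grip(0,50); print("gap",bot.current_finger_gap(),bot.current_grip_force(),(F(4)-b).round(2),bot.current_clock())
np.save("kb.npy",[*k,z,*b])
E
```

```text
0.085 [ 0.54 -0.13 -0.41]
0.083 [-0.12 -0.5  -0.16]
0.0815 [-0.01  0.04  0.12]
0.08 [ 0.13  0.59 -0.39]
gap 0.016944384667498077 49.23793986439705 [ 0.56  0.13 -0.55] 31.9583
```

```bash
python3 - <<'E'
from h import *
kx,ky,z,*b=np.load("kb.npy"); b=np.array(b)
for dz in(.003,.006,.009,.0125):
    bot.servo_line([kx,ky,z+dz],max_speed=.04); print(dz,(F(2)-b).round(2),bot.current_finger_gap())
print(bot.current_clock())
p=bot.read_camera("scene"); cv2.imwrite("pics/lift2.png",cv2.resize(np.ascontiguousarray(p["color"][190:280,150:290,::-1]),(784,504),interpolation=cv2.INTER_CUBIC))
E
```

```text
0.003 [ 0.08  0.92 -6.9 ] 0.01706556353797943
0.006 [-1.44  1.23 -8.98] 0.017086503074403587
0.009 [ -3.15   1.83 -10.22] 0.016943735105544637
0.0125 [ -3.99   2.01 -11.44] 0.016813395823328036
33.0917
```

View pics/lift2.png

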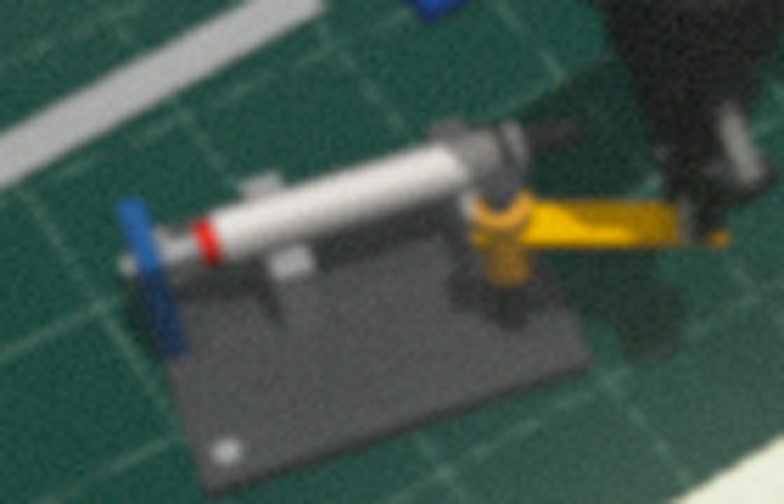

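The strap is lifted about 12 mm with the knob in the fingers at (700,230), and the punch stays on the buffer. Now swing it round the pivot, giving way radially.

```bash
python3 - <<'E'
from h import *
kx,ky,z,*b=np.load("kb.npy"); b=np.array(b); z+=.0125
piv=fix(.047,-.062,0); d=(np.array([kx,ky])-piv[:2]); r=np.hypot(*d); a0=np.arctan2(d@ey[:2],d@ex[:2]); print(r,a0)
for i,a in enumerate(np.linspace(a0,np.pi/2,17)):
    if i: bot.servo_line(fix(.047+r*np.cos(a),-.062+r*np.sin(a),z),max_speed=.07)
    f=F(1)-b; fr=f[0]*np.cos(a)+f[1]*np.sin(a); ft=-f[0]*np.sin(a)+f[1]*np.cos(a)
    if i%2==0: print(round(a,2),round(r,4),"rad %.1f tan %.1f z %.1f"%(fr,ft,f[2]))
    if abs(fr)>2: r+=np.clip(.00015*fr,-.0008,.0008)
    if abs(fr)>25 or abs(ft)>15: print("STOP"); break
np.save("arc.npy",[r,a,z]); print(bot.current_clock(),bot.current_finger_gap())
E
```

```text
0.09027106943867684 -0.4104613991027549
-0.41 0.0903 rad -4.6 tan -0.2 z -10.9
-0.16 0.0888 rad -3.6 tan 1.1 z -11.4
0.08 0.0882 rad -1.9 tan 0.9 z -10.6
0.33 0.0882 rad -1.4 tan 0.3 z -11.0
0.58 0.0882 rad -1.9 tan 1.2 z -11.8
0.83 0.0879 rad -0.9 tan -0.2 z -10.7
1.08 0.0879 rad -0.7 tan -0.8 z -11.4
1.32 0.0879 rad 0.1 tan 0.5 z -12.5
1.57 0.0879 rad 0.7 tan 1.0 z -10.8
38.3583 0.017164523420027274
```

```bash
python3 - <<'E'
from h import *
r,a,z=np.load("arc.npy"); b=np.load("kb.npy")[3:]; p=lambda z:fix(.047+r*np.cos(a),-.062+r*np.sin(a),z)
zend=z-.0125
z-=.006; bot.servo_line(p(z),max_speed=.03)
while z>zend:
    f=F(2)-b; print(round(z-zend,4),f.round(1))
    if f[2]>-1: break
    z-=.0005; bot.servo_line(p(z),max_speed=.02)
bot.grip(.05); print(bot.current_clock(),F(2)-b)
bot.servo_line(p(.17),max_speed=.2); bot.move_ptp(fix(-.05,-.0,.30)-[.15,.1,0],down(FA+np.pi)); print(bot.current_clock())
P=[bot.read_camera(n) for n in("top","scene")]; pickle.dump(P,open("P4.pkl","wb"))
from fit import *
sp=lambda w,q:(lambda L:(punch(L,.062)<.006)&(L[:,2]>.06)&(L[:,0]<.03))(loc(w,q))
for c in P:
    w=cloud(c).reshape(-1,3); w=w[~np.isnan(w[:,0])]
    q,n,rr=fit(lambda L:punch(L,.062),[w],sp,[*fix(-.001,0,0)[:2],FA,0]); d=q[:2]-FX
    print(q,n,rr,"local",d@ex[:2],d@ey[:2])
    d=w[:,:2]-fix(.047,-.062,0)[:2]; R=np.hypot(*d.T); k=w[(R>.06)&(R<.12)&(w[:,2]>.116)&(w[:,2]<.14)]; k=k.mean(0); print("knob",k.round(4),np.arctan2((k-piv)@ey,(k-piv)@ex) if (piv:=fix(.047,-.062,0)) is not None else 0)
cr=[cv2.resize(np.ascontiguousarray(c["color"][v:v+90,u:u+80,::-1]),(400,450),interpolation=cv2.INTER_CUBIC) for c,u,v in((P[0],290,170),(P[1],165,190))]
cv2.imwrite("pics/closed.png",np.hstack(cr))
E
```

```text
0.0065 [-0.1  2.1 -9. ]
0.006 [-0.4  2.3 -9.4]
0.0055 [ 0.8  2.4 -9. ]
0.005 [ 0.4  4.  -8.8]
0.0045 [ 0.5  3.5 -7.7]
0.004 [ 0.8  5.5 -4.1]
0.0035 [ 0.5  5.7 -1.5]
0.003 [1.1 7.8 0.8]
41.1417 [ 0.11216247  0.53230523 -0.4860649 ]
42.8417
[ 5.4710e-01 -9.0700e-02  1.3401e+00  5.0000e-04] 196 0.00149 local 0.057651736874117995 -0.0017456332368131454
knob [ 0.516  -0.0932  0.1284] 1.5494293657772154
[ 0.5315 -0.1561  1.3599 -0.0014] 376 0.00106 local -0.00955290225722447 0.0002684370762675936
knob [ 0.518  -0.0974  0.1258] 1.5911309435375398
```

View pics/closed.png

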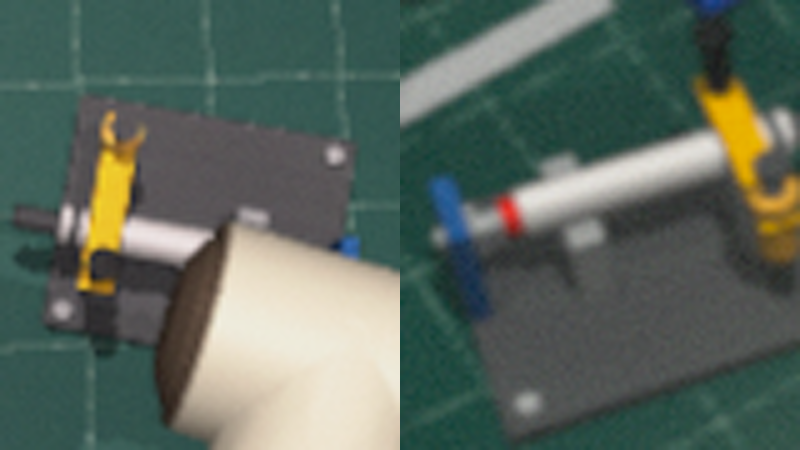

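The strap lies square across the punch, at a measured 1.57 rad, with the knob at (100,265) in the left crop. The butt is still flush with the red buffer at (515,215) in the right crop, the same pixel place as before the swing. The hand is clear, so I'm handing in.

```bash
python3 -c "
from workcell import bot
print(bot.finish_job())"
```

```text
the job is handed in; nothing more can be done
None
```

I handed the job in with the last clock reading at 42.8 s: the silver punch is in the V-notches with its butt on the buffer (about 12 N at the wrist, of which I estimate 9 N reached the buffer), and the strap was lowered square across it without snapping.

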